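# Start an RF amplifier: press three switch-box keys in the safe order

## Robot

A 6-joint arm with a two-finger parallel gripper is mounted at the origin on the work surface; the furniture and walls round the work are solid. World frame = base frame: x ahead of the robot, y to its left, z up, the work surface at z = 0. Lengths are in mm, angles in rad, forces in N, time in s.
With the tool pointing down it reaches from about 275 to 825 mm from the base axis. Payload 5.2 kg.
Tool frame: the origin (TCP) lies at the very end of the fingers, on their centre line; the grasp point (between the pads) lies 19 mm behind it; z points along the fingers, y is the line along which they close (so a half turn about z gives the same grasp; the last joint's range is limited). The gripper opens to 93 mm and grips with 3 to 60 N. Pads are 15 mm wide; open, the fingers measure 128 mm over their backs; the gripper's body (75 mm by 188 mm) begins 65 mm behind the grasp point.
Start: joints at [1.038, 0.259, 1.535, -0, 1.348, -0.203], TCP at [178.098, 520.371, 218.653] pointing down, gripper open.
Joint ranges: [-3.14, 3.14], [-0.91, 2.08], [0.19, 2.58], [-1.22, 4.36], [0.22, 2.71], [-3.12, 3.12]. Speed limits (rad/s): [2.57, 2.57, 3.14, 3.14, 3.14, 3.14].

## Interface

Orientations are given as [roll, pitch, yaw] about the fixed x, y, z axes, in that order (R = Rz(yaw) Ry(pitch) Rx(roll)).
In Python, from bench import robot gives the robot as it stands. The module is installed in compiled form; this text tells all that it offers. Calls block until the motion is done:
- robot.move_ptp(position, orientation): joint-space move of the TCP to a pose.
- robot.move_linear(position, ori=None, speed=150, f_stop=None): straight line of the TCP; ori=None keeps the orientation; speed is the mean speed in mm/s. With f_stop (N) it stops when the force on the tool has changed by that much, and returns True; else False.
- robot.move_j(angles): joint-space move.
- robot.move_gripper(opening): opening from 0.0 (shut) to 1.0 (fully open); the grip force is fixed at half the most; returns when the fingers have stopped.
- robot.sleep(seconds).
- robot.inverse_kinematics(position, orientation): joint angles nearest the present ones, or None.
- robot.get_image(name): name is "scene" or "top" or "wrist"; returns a dict with "img" (400x640x3 uint8, blue, green, red), "fovy" (degrees; the focal length in pixels is half the picture's height over the tangent of half this angle, whatever the lens; pixels are square), "cx", "cy" (the principal point, pixels), "k1" (the pictures are not rectified: a ray, as slopes to the right and down, at radius r is drawn at 1 + k1 r^2 times it, then the intrinsics apply), "eye" and "orientation" of the camera in the world. Camera axes: x right, y down, z forward; pixel columns grow to the right and rows downward; lengths in mm; the calibration is good to about 2 mm. A picture is of the moment at which its call begins. There is no depth.
A pose or a line that the arm cannot do raises robot.MotionError and nothing moves.
- robot.hand_in(): hands the job in; it is judged then, once.
Readings, each from a call of its own:
- robot.current_t(): time.
- robot.current_qpos(): joint angles.
- robot.current_joint_vel(): joint speeds.
- robot.current_joint_efforts(): joint torques, N m.
- robot.current_tcp_pos(): TCP position.
- robot.current_eef_rot(): TCP orientation.
- robot.current_contact_force(): force on the tool from outside, world axes, zero at the start.
- robot.current_ft_torque(): the same for the moment, N m.
- robot.current_gripper_width(): opening from 0.0 (shut) to 1.0 (fully open).
- robot.current_finger_force(): force on a finger pad.
Only numpy, scipy, OpenCV 4.12 (cv2) and the standard library are available. Lean on these libraries where they do the work, as an engineer would, in place of code of your own. Each camera call takes 0.05 s, during which the arm holds its last target. There are 200 camera calls.

## Task

Start up the RF amplifier in its safe order by pressing the keys of the loose switch boxes with your fingertips: first the small round key (gate bias), then the square key (drain supply), then the long bar key (RF drive). Press each one gently until it is fully down, where it stays by itself; do not lift, push aside or tip the boxes. Do not press the wide mushroom key (emergency off), and leave everything else on the bench where it is.

Things in the scene. Friction and masses are not known exactly. Their poses are not given: they have to be found in the camera images.
- box_round: die-cast aluminium switch box, 70 x 70 x 30 mm (0.5 kg, loose, standing upright on rubber feet on the bench, which is z = 0), with four corner screws, a short brass coax socket on its +x side and one mid-grey push key in the middle of its top. All four boxes are alike but for the shape of the key. Origin: centre of its underside; z up; y along the side. This one carries the small round key (disc, 24 mm across).
- box_square: die-cast aluminium switch box, 70 x 70 x 30 mm (0.5 kg, loose, standing upright on rubber feet on the bench, which is z = 0), with four corner screws, a short brass coax socket on its +x side and one mid-grey push key in the middle of its top. All four boxes are alike but for the shape of the key. Origin: centre of its underside; z up; y along the side. This one carries the square key (34 x 34 mm).
- box_bar: die-cast aluminium switch box, 70 x 70 x 30 mm (0.5 kg, loose, standing upright on rubber feet on the bench, which is z = 0), with four corner screws, a short brass coax socket on its +x side and one mid-grey push key in the middle of its top. All four boxes are alike but for the shape of the key. Origin: centre of its underside; z up; y along the side. This one carries the long narrow bar key (14 mm along the box's x, 58 mm along its y).
- box_mushroom: die-cast aluminium switch box, 70 x 70 x 30 mm (0.5 kg, loose, standing upright on rubber feet on the bench, which is z = 0), with four corner screws, a short brass coax socket on its +x side and one mid-grey push key in the middle of its top. All four boxes are alike but for the shape of the key. Origin: centre of its underside; z up; y along the side. This one carries the wide mushroom-shaped emergency-off key (54 mm across, flat on top over the inner 44 mm).
- key_round_top (a point): centre of the top face of the small round key (disc, 24 mm across); 48 mm above the bench with the key up, moves down with the key; z up.
- key_round (a joint): how far the small round key (disc, 24 mm across) is pushed down, m: 0 = fully up (as at the start), 0.009 = fully down on its stop (its top then 39 mm above the bench). It slides straight down against an even friction of about 2.5 N, has no spring and stays where it is left. Its cap is cushioned: pushed on past the stop it gives up to 5 mm more, at 4 N rising to 11.5 N, and springs back.
- key_square_top (a point): centre of the top face of the square key (34 x 34 mm); 48 mm above the bench with the key up, moves down with the key; z up.
- key_square (a joint): how far the square key (34 x 34 mm) is pushed down, m: 0 = fully up (as at the start), 0.009 = fully down on its stop (its top then 39 mm above the bench). It slides straight down against an even friction of about 2.5 N, has no spring and stays where it is left. Its cap is cushioned: pushed on past the stop it gives up to 5 mm more, at 4 N rising to 11.5 N, and springs back.
- key_bar_top (a point): centre of the top face of the long narrow bar key (14 mm along the box's x, 58 mm along its y); 48 mm above the bench with the key up, moves down with the key; z up.
- key_bar (a joint): how far the long narrow bar key (14 mm along the box's x, 58 mm along its y) is pushed down, m: 0 = fully up (as at the start), 0.009 = fully down on its stop (its top then 39 mm above the bench). It slides straight down against an even friction of about 2.5 N, has no spring and stays where it is left. Its cap is cushioned: pushed on past the stop it gives up to 5 mm more, at 4 N rising to 11.5 N, and springs back.
- key_mushroom_top (a point): centre of the top face of the wide mushroom-shaped emergency-off key (54 mm across, flat on top over the inner 44 mm); 48 mm above the bench with the key up, moves down with the key; z up.
- key_mushroom (a joint): how far the wide mushroom-shaped emergency-off key (54 mm across, flat on top over the inner 44 mm) is pushed down, m: 0 = fully up (as at the start), 0.009 = fully down on its stop (its top then 39 mm above the bench). It slides straight down against an even friction of about 2.5 N, has no spring and stays where it is left. Its cap is cushioned: pushed on past the stop it gives up to 5 mm more, at 4 N rising to 11.5 N, and springs back.
- rf_block: bystander, to be left alone: gold-plated RF module block, 56 x 85 x 35 mm; origin at the centre of its underside.
- finned_attenuator: bystander, to be left alone: black finned coaxial attenuator, 20 x 58 x 20 mm, lying between the boxes on the left; origin at the centre of its underside.
- sample_board: bystander, to be left alone: small square antenna board with a brass connector, 49 x 40 x 8 mm; origin at the centre of its underside.
- spool: bystander, to be left alone: solder spool standing on its flange, 54 mm across, 40 mm high; origin at the centre of its underside.
- ply_piece: bystander, to be left alone: plywood offcut, 60 x 160 x 12 mm, lying flat; origin at the centre of its underside.
Not all that is in view belongs to the job. What is shaped like the box_square but purple is not meant.

How it is judged (in metres and radians):
On the way, in this order (a step that is already met when the one before it is completed fails the run):
1. the round key is pushed down (value of joint key_round above 0.006 m), for 0.2 s.
2. the square key is pushed down (value of joint key_square above 0.006 m), for 0.2 s.
3. the bar key is pushed down (value of joint key_bar above 0.006 m), for 0.2 s.
At the end, for the whole second after the job is handed in: The round, square and bar keys are each down by more than 6 of their 9 mm, pushed in that order; the mushroom key is still up (under 2 mm); all boxes stand upright and still, and they and the bystanders are within 15 mm of their places. No box was pressed with more than 25 N (value of joint each of key_round, key_square, key_bar above 0.006 m and value of joint key_mushroom below 0.002 m and distance of each of box_round, box_square, box_bar, box_mushroom, rf_block, finned_attenuator, sample_board, spool, ply_piece from where it was at the start of the episode below 0.015 m and angle between each of box_round, box_square, box_bar, box_mushroom's own z axis and vertical below 0.1 rad and linear speed of each of box_round, box_square, box_bar, box_mushroom below 0.02 m/s); the robot touches nothing.
It fails at once if the square key goes down before the round one, or the bar key before the square one ((value of joint key_square above 0.003 m and value of joint key_round below 0.006 m) or (value of joint key_bar above 0.003 m and value of joint key_square below 0.006 m) or (value of joint key_bar above 0.003 m and value of joint key_round below 0.006 m)).
It fails at once if the mushroom key is pressed (value of joint key_mushroom above 0.002 m).
It fails at once if a switch box is pressed or struck hard (over 25 N) (contact force between any of the fingers, the arm and box_round above 25 N or contact force between any of the fingers, the arm and box_square above 25 N or contact force between any of the fingers, the arm and box_bar above 25 N or contact force between any of the fingers, the arm and box_mushroom above 25 N).
It fails at once if a switch box is shifted more than 15 mm, lifted or tipped (distance of any of box_round, box_square, box_bar, box_mushroom from where it was at the start of the episode above 0.015 m or height (world z) of any of box_round, box_square, box_bar, box_mushroom above 0.008 m or angle between any of box_round, box_square, box_bar, box_mushroom's own z axis and vertical above 0.25 rad).
It fails at once if a bystander is moved more than 15 mm (distance of any of rf_block, finned_attenuator, sample_board, spool, ply_piece from where it was at the start of the episode above 0.015 m).
It also fails if it takes over 51 s, if anything falls off the work surface, if the arm or the gripper's body presses on something with over 40 N, if the wrist force passes 120 N, or if a joint passes its speed limit or range.

## Working session

There is one attempt and no reset: what is moved stays moved. The work goes in short steps, each a Python script; the robot and the scene stay as the last script left them, time stands still between calls to the robot, and variables do not carry over. Pictures are saved under pics/ and viewed, at most 10 in all, crops included, and the job is handed in when it is done.

```bash
mkdir -p pics
cat > h.py <<'E'
import numpy as np, cv2
from scipy.spatial.transform import Rotation as R
from bench import robot
def cam(n,f=None):
    d=robot.get_image(n)
    if f: cv2.imwrite('pics/'+f,d['img'])
    return d
def Rc(d):
    o=np.array(d['orientation'],float)
    return o if o.shape==(3,3) else R.from_euler('xyz',o).as_matrix()
def ray(d,u,v):
    f=200/np.tan(np.radians(d['fovy'])/2)
    K=np.array([[f,0,d['cx']],[0,f,d['cy']],[0,0,1]])
    q=np.array([(u-d['cx'])/f,(v-d['cy'])/f]); p=q.copy()
    for _ in range(30): p=q/(1+d['k1']*(p@p))
    return Rc(d)@np.array([p[0],p[1],1])
def onz(d,u,v,z):
    r=ray(d,u,v); e=np.array(d['eye'],float); return e+r*(z-e[2])/r[2]
E
python3 - <<'E'
from h import *
for n in('top','scene'):
    d=cam(n,n+'0.png'); print({k:v for k,v in d.items() if k!='img'})
print(robot.current_t(),robot.current_eef_rot())
E
```

```text
{'fovy': 56.02362127461174, 'cx': 316.7605979572362, 'cy': 197.81329087726175, 'k1': -0.02790978502577893, 'eye': array([ 438.06563364,  -21.14163999, 1221.89964322]), 'orientation': array([-3.06252952, -0.00816661, -1.5520135 ])}
{'fovy': 44.153601619142854, 'cx': 309.158868435056, 'cy': 198.67002356247065, 'k1': -0.02296455349743567, 'eye': array([ -816.21801577, -1081.18693252,   829.94830453]), 'orientation': array([-1.99708556,  0.00378697, -0.89901436])}
0.1 [-3.14004973e+00 -3.20484700e-04  2.81184592e+00]
```

View pics/top0.png

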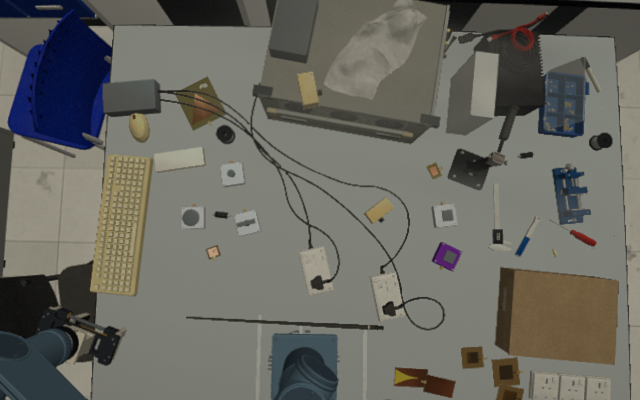

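View pics/scene0.png

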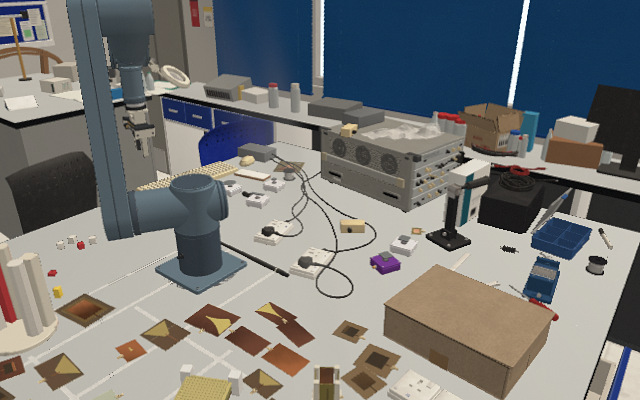

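Top view: four light boxes at about (232,174), (192,217), (247,222) and (445,216), with the purple decoy at (447,257). The scene view shows the same group, with cables and sockets in the middle. Next I'll check the candidates in an enlarged crop.

Run:
```python
from h import *
d=cam('top'); im=d['img']
a=cv2.resize(im[150:250,165:275],None,fx=5,fy=5,interpolation=cv2.INTER_CUBIC)
b=cv2.resize(im[190:275,420:475],None,fx=4.5,fy=4.5,interpolation=cv2.INTER_CUBIC)
o=np.zeros((500,800,3),np.uint8); o[:500,:550]=a; o[:b.shape[0],552:552+b.shape[1]]=b[:, :248]
cv2.imwrite('pics/crop.png',o)
for p in [(232,174),(192,217),(247,222),(445,216)]: print(p,onz(d,*p,40).round(0))
```

```text
(232, 174) [602. 241.  40.]
(192, 217) [464. 362.  40.]
(247, 222) [452. 188.  40.]
(445, 216) [ 482. -435.   40.]
```

View pics/crop.png

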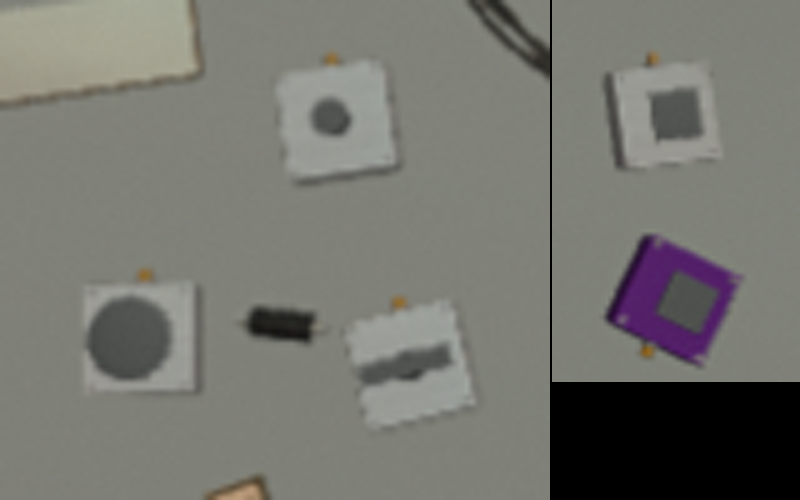

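Candidates: round key (231,173), square key (448,216) with the purple decoy at (447,257), bar key (246,223), and mushroom (191,218), which I must avoid. The crop confirms these shapes. I'll go above the round box with the fingers shut and check there with the wrist camera.

```bash
cat >> h.py <<'E'
def keypix(d,u,v,w=12,thr=0.75):
    g=cv2.GaussianBlur(cv2.cvtColor(d['img'],cv2.COLOR_BGR2GRAY),(3,3),0)
    u,v=int(round(u)),int(round(v))
    m=(g<thr*np.percentile(g[v-w:v+w+1,u-w:u+w+1],85)).astype(np.uint8)
    n,l,s,c=cv2.connectedComponentsWithStats(m)
    i=l[v,u]; return c[i],s[i]
E
python3 - <<'E'
from h import *
d=cam('top')
for n,p in dict(round=(231,173),square=(448,215),bar=(245,223)).items():
    c,s=keypix(d,*p); print(n,c,s,onz(d,*c,48).round(1))
P=onz(d,231.2,173.4,48)
robot.move_gripper(0)
yaw=np.pi/2+np.arctan2(P[1],P[0])
robot.move_ptp([P[0],P[1],170],[np.pi,0,2.81])
w=cam('wrist','w1.png'); print(w['eye'],w['orientation'],robot.current_tcp_pos(),robot.current_qpos(),robot.current_contact_force(),robot.current_t())
E
```

```text
round [230.79545455 173.11363636] [227 170   8   7  44] [604. 243.  48.]
square [447.08181818 215.13636364] [442 210  11  11 110] [ 484.6 -439.2   48. ]
bar [245.34883721 222.80232558] [236 219  19   8  86] [448.9 191.9  48. ]
[532.48410681 267.27937838 336.2553683 ] [ 2.87160819e+00 -6.35073806e-04  1.24004893e+00] [602.40738726 243.02641821 170.34146638] [ 2.11850462e-01  4.68318155e-01  1.34661282e+00  3.52253967e-04
  1.32638769e+00 -1.02913153e+00] [-0.30901766 -0.35393217  0.49967431] 3.55
```

View pics/w1.png

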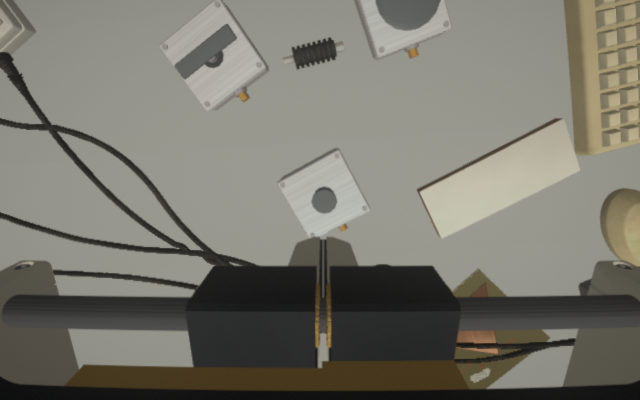

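The wrist view shows the round key at (324,201), the bar key at about (206,51) and the mushroom at the top edge. The finger tips are at (323,240). Now I'll compute positions from this view and press the round key.

Run:
```python
from h import *
w=cam('wrist')
c,s=keypix(w,324,201,28); P=onz(w,*c,48); print(c,s,P.round(1))
c2,s2=keypix(w,190,65,28); print('bar',c2,s2,onz(w,*c2,48).round(1))
if s[4]<1500 and np.hypot(P[0]-604,P[1]-243)<8:
    x,y=(P[0]+604)/2,(P[1]+243)/2
    robot.move_linear([x,y,65],speed=120)
    print(robot.move_linear([x,y,37.5],speed=15,f_stop=6), robot.current_tcp_pos().round(1) , robot.current_contact_force().round(1))
    robot.sleep(.3)
    robot.move_linear([x,y,170],speed=120)
    d=cam('wrist','w2.png'); print(keypix(d,324,203,28)); print(robot.current_t())
```

```text
[323.75147929 199.71400394] [312 187  25  26 507] [604.5 243.8  48. ]
bar [206.3836478   52.30887491] [ 174   24   63   55 1431] [451.9 192.2  48. ]
True [604.2 243.4  38.2] [-1.7 -0.1  5.6]
(array([323.40393013, 197.78384279]), array([312, 186,  24,  24, 458], dtype=int32))
8.0167
```

The round key is down: contact stopped at z=38.2 against a stop height of 39, and the box has hardly moved. Next is the square key, reached by a straight line at a safe height.

Run:
```python
from h import *
x,y,_=robot.current_tcp_pos()
robot.move_linear([x,y,260],speed=250)
robot.move_linear([484.6,-439.2,260],speed=250)
robot.move_linear([484.6,-439.2,170],speed=200)
w=cam('wrist','w3.png'); print(robot.current_t(),robot.current_contact_force().round(1))
```

```text
12.1 [-0.3  0.1  0. ]
```

View pics/w3.png

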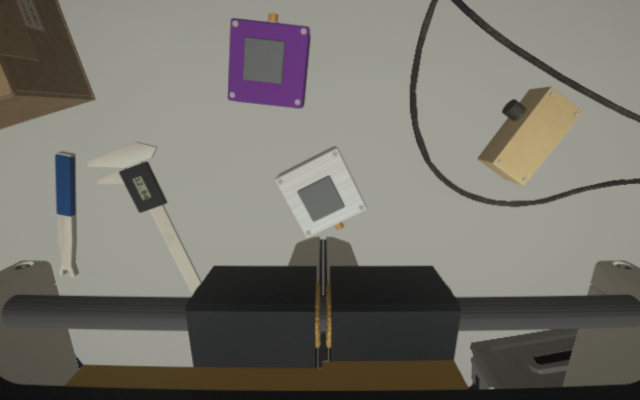

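View pics/w2.png

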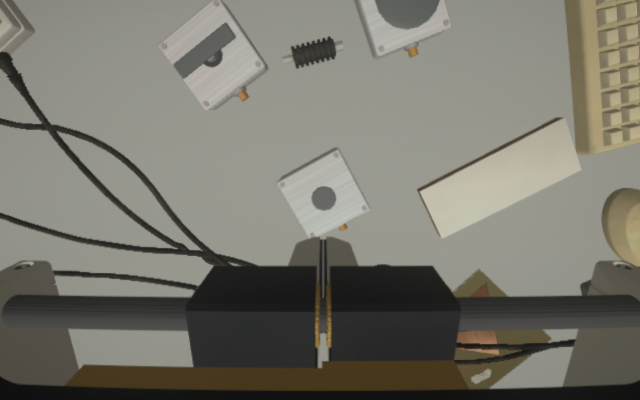

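The first picture shows the light square-key box under the tool, with its key at (321,198); the purple one is at (264,61). The second shows the round key at (323,198), smaller and lower than before, with its box unmoved. I'll press the square key.

Run:
```python
from h import *
w=cam('wrist')
c,s=keypix(w,321,198,28); P=onz(w,*c,48); print(c,s,P.round(1))
if np.hypot(P[0]-484.6,P[1]+439.2)<8:
    x,y=P[:2]
    robot.move_linear([x,y,65],speed=120)
    print(robot.move_linear([x,y,37.5],speed=15,f_stop=6), robot.current_tcp_pos().round(1) , robot.current_contact_force().round(1))
    robot.sleep(.3)
    robot.move_linear([x,y,170],speed=120)
    d=cam('wrist'); print(keypix(d,321,198,28))
    robot.move_linear([x,y,260],speed=250)
    robot.move_linear([451,192,260],speed=250)
    robot.move_linear([451,192,170],speed=200)
    w=cam('wrist','w4.png'); print(robot.current_t())
```

```text
[321.50823529 196.72470588] [ 298  174   47   46 1275] [ 484.4 -440.7   48. ]
True [ 484.4 -440.6   38.2] [-1.1  0.4  7. ]
(array([321.75287356, 197.17980296]), array([ 299,  175,   46,   45, 1218], dtype=int32))
20.4167
```

View pics/w4.png

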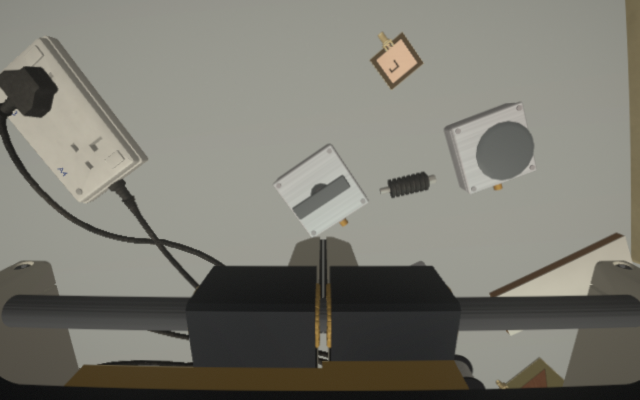

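The wrist view shows the bar key at about (322,198). The dark guide at (318,188) would skew a centroid, so I use the corners of the bar. The mushroom at (505,150) is well clear.

Run:
```python
from h import *
w=cam('wrist')
P=onz(w,322,198,48); print(keypix(w,325,197,28),P.round(1))
if np.hypot(P[0]-451,P[1]-192)<7:
    x,y=P[:2]
    robot.move_linear([x,y,65],speed=120)
    print(robot.move_linear([x,y,37.5],speed=15,f_stop=6), robot.current_tcp_pos().round(1) , robot.current_contact_force().round(1))
    robot.sleep(.3)
    robot.move_linear([x,y,170],speed=120)
    d=cam('wrist','w5.png'); print(keypix(d,325,197,28),robot.current_t())
    cam('top','top9.png')
a=cv2.imread('pics/w5.png')[:270]; b=cv2.imread('pics/top9.png')[120:300]
cv2.imwrite('pics/end.png',np.vstack([a,b]))
```

```text
(array([320.02828283, 194.88080808]), array([292, 174,  57,  44, 990], dtype=int32)) [452.2 191.8  48. ]
True [452.2 191.8  38. ] [-0.8 -0.6  6.4]
(array([321.18045113, 194.29538131]), array([294, 174,  56,  43, 931], dtype=int32)) 24.8583
```

View pics/end.png

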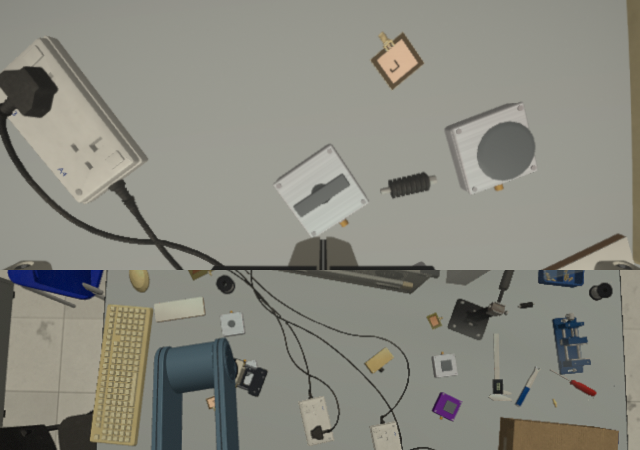

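The bar key at (322,195) is now down. The boxes are where they were and the mushroom is untouched, so I'm handing in.

```bash
python3 -c "
from h import *
print(robot.hand_in())"
```

```text
the job is handed in; nothing more can be done
None
```

I pressed the round, square and bar keys in that order, each until the fingertips stopped at about 38 mm (full-down height 39 mm) with 6–7 N. The mushroom key was not touched, nothing appeared moved in the last pictures, and the job was handed in at about 25 s; no verdict came back.

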